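Check the pan with the infrared thermometer, then click the hot plate down to low

TASK

Check the heat of the pan on the hot plate: pick up the infrared thermometer from the chopping board, point its nose at the middle of the pan's floor from about 15 cm away, slanting down at 30 to 50 degrees so that it sees over the rim, and hold it still there for two seconds. Then lay it back on the chopping board, flat on the same side as before, without dropping it, and after that turn the hot plate's knob clockwise until it clicks over from full to low. Leave the pan where it stands on the plate and do not disturb the mug, tub and jar nearby.

Things in the scene. Friction and masses are not known exactly. Their poses are not given: they have to be found in the camera images.
- thermometer: Pistol-shaped infrared thermometer, grey and black, 0.22 kg, on its side: barrel 150 mm long, 42 wide, 40 thick, round black nose 37 across; black handle 36 wide, 40 thick leaves the rear half to -y, ending 110 mm from the barrel's axis. Origin: on the underside as it lies, below the barrel's axis, 80 mm behind the nose's front. x along the barrel to the nose, z up as it lies; axis at z = 20 mm.
- thermometer_grip (a point): Where to take the thermometer: on the barrel's axis, 62 mm behind the front of the nose, ahead of handle and trigger; the barrel is boxy and 42 mm wide from 30 mm behind this point (where the trigger begins) to 24 mm ahead of it. Axes as the thermometer's: close the fingers along y.
- thermometer_nose (a point): Centre of the thermometer's front opening, on the barrel's axis. x points out of the nose along the line of sight; it reads whatever that line meets. Axes as the thermometer's.
- pan_middle (a point): Middle of the cooking floor (upper face of the 5 mm base) of the dark, round, two-handled pan that stands loose on the hot plate: 196 mm across the rim, rim 37 mm above this point, floor about 165 mm across, a loop handle at either side (+y and -y of the pan) reaching 133 mm from the middle. z is up.
- hot_plate: Fixed electric hot plate: aluminium housing 220 mm deep (x), 240 wide (y), 75 high; round dark plate 152 mm across, top at 84 mm, centre 34 mm to +x of the origin. Along its front (-x, towards the robot) a black fascia slopes 26 degrees from level, with the knob on its right half (-y) and printed dots that grow from low to full. Origin: centre of the underside.
- knob_grip (a point): On the axis of the hot plate's black knob, in its bar grip. z points out of the fascia along the knob's axis (26 degrees from vertical, leaning to the robot), x along the bar to its white pointer mark. The bar is 43 mm long (x), 14 wide (y), and stands from 16 mm below to 10 mm above this point, on a round skirt 47 mm across. Close the fingers along y.
- hob_knob (a joint): Knob angle (rad), growing clockwise as seen looking at the fascia: 0 = full (pointer at the largest dot, upper left), 1.2 = low (pointer at the smallest dot, upper right). A spring click holds it at either setting: about 0.2 N m turns it past the middle, then it springs over to the other.
- board: Fixed wooden chopping board, 190 mm (x) by 260 mm (y), 18 mm thick, beside the hot plate (left or right of it). Origin: centre of its underside.
- mug: Mug, 78 mm across, 112 mm over the handle, 92 mm high; bystander. Origin: centre of its underside.
- tub: Small white tub with a blue lid, 69 mm across, 66 mm high; bystander. Origin: centre of its underside.
- brown_jar: Brown jar with a black lid, 72 mm across, 87 mm high; bystander. Origin: centre of its underside.

How it is judged:
By the outcome, as a careful person would: the job done as asked, in the order asked, and still so for the second after the job is handed in, with the robot touching nothing.
It also fails if it takes over 64 s, if anything falls off the work surface, if the arm or the gripper's body presses on something with over 40 N, if the wrist force passes 120 N, or if a joint passes its speed limit or range.

ROBOT

A 6-joint arm with a two-finger parallel gripper is mounted at the origin on a cart in front of the work surface, level with it; the furniture and walls round the work are solid. World frame = base frame: x ahead of the robot, y to its left, z up, the work surface at z = 0. Lengths are in m, angles in rad, forces in N, time in s.
With the tool pointing down it reaches from about 0.375 to 0.9 m from the base axis. Payload 3.1 kg.
Tool frame: the origin (TCP) lies at the very end of the fingers, on their centre line; the grasp point (between the pads) lies 19 mm behind it; z points along the fingers, y is the line along which they close (so a half turn about z gives the same grasp; the last joint's range is limited). The gripper opens to 85 mm and grips with 20 to 120 N. Pads are 22 mm wide; open, the fingers measure 114 mm over their backs; the gripper's body (76 mm by 85 mm) begins 54 mm behind the grasp point. The pads swing forward as they close: fully open they stand 13 mm farther back than shut.
Start: joints at [-1.3, 0.527, 1.433, -0, 1.181, -0.178], TCP at [0.271, -0.563, 0.231] pointing down, gripper open.
Joint ranges: [-3.08, 3.08], [-0.75, 2.2], [0.22, 2.44], [-1.43, 4.57], [0, 2.65], [-2.85, 2.85]. Speed limits (rad/s): [2.79, 2.79, 3.14, 3.14, 3.14, 3.14].

INTERFACE

Orientations are given as a unit quaternion [x, y, z, w].
In Python, from station import telemetry, snapshot, ticket gives the robot as it stands.
- The arm moves only by the tool move_arm, never from a script. Its argument "commands" is text: rows parted by semicolons, each of 7 numbers parted by spaces: the shift along the tool's x, y, z in mm, then the turn, a rotation vector about the tool's x, y, z in degrees, then the opening, from -1 (shut) to 1 (fully open). A call has exactly 5 rows; each row is the pose to reach, as a shift and turn from the pose commanded when the call began, along the tool's axes at that moment; what a row does not reach only later rows make up. A row lasts 1/8 s, in which the tool goes at most 62.5 mm and 10.7 degrees, less where a joint would pass 70% of its speed; a pose out of reach is approached as far as the arm can. A call with a gripper value outside its range is refused whole. The fingers move at their own pace and stop on an object; "grip_force" is the grip in N (left out, the last holds). Time passes only in rows, so rows that repeat a pose let the fingers close, or fill a call up. It gives the time, the measured TCP pose, the force, the opening and the grip force at its end, in the units of the state.
- telemetry.sense(): the state, without advancing time (a new reading comes with each control period).
- snapshot(name): name is "side" or "top" or "wrist"; returns a dict with "image" (420x560x3 uint8, red, green, blue), "fx", "fy", "cx", "cy" (pixels), "k1" (the pictures are not rectified: a ray, as slopes to the right and down, at radius r is drawn at 1 + k1 r^2 times it, then the intrinsics apply), "pose" (4x4, takes a point from camera to world coordinates). Camera axes: x right, y down, z forward; pixel columns grow to the right and rows downward; lengths in m; the calibration is good to about 2 mm. A picture is of the moment at which its call begins. There is no depth.
- ticket.sign_off(): hands the job in; it is judged then, once.
The state is a dict: "t": time; "q": joint angles; "qd": joint speeds; "tau": joint torques, N m; "tcp_pos": TCP position; "tool_rot": TCP orientation; "force": force on the tool from outside, world axes, zero at the start; "ft_torque": the same for the moment, N m; "finger_gap": opening from 0.0 (shut) to 1.0 (fully open); "gripper_force": force on a finger pad.
Only numpy, scipy, OpenCV 4.12 (cv2) and the standard library are available. Lean on these libraries where they do the work, as an engineer would, in place of code of your own. Each camera call takes 0.05 s, during which the arm holds its last target. There are 200 camera calls.

## Working session

There is one attempt and no reset: what is moved stays moved. The work goes in short steps, Python scripts to look and compute and a tool call to move; the robot and the scene stay as the last step left them, time stands still between calls to the robot, and variables do not carry over. Pictures are saved under pics/ and viewed, at most 10 in all, crops included, and the job is handed in when it is done.

Besides the shell and the picture viewer there is one more tool, called after ">>>" as a command line: name --argument value ..., lists and objects as JSON in quotes. move_arm: Moves the arm, as the interface text tells. Its arguments: {"type":"object","properties":{"commands":{"type":"string"},"grip_force":{"type":"number"}},"required":["commands"]}

```bash
mkdir -p pics; ls; cat > h.py <<'E'
import numpy as np, cv2
from scipy.spatial.transform import Rotation as R
from station import telemetry, snapshot, ticket
def cast(s,uv):
    x=(np.array(uv,float)-[s["cx"],s["cy"]])/[s["fx"],s["fy"]]
    rd=np.linalg.norm(x); r=rd
    for _ in range(30): r=rd/(1+s["k1"]*r*r)
    x=x*(r/rd if rd>0 else 1)
    P=np.array(s["pose"]); d=P[:3,:3]@np.array([x[0],x[1],1.]); return P[:3,3],d/np.linalg.norm(d)
def plane(s,uv,z):
    o,d=cast(s,uv); return o+d*(z-o[2])/d[2]
def tri(s1,a,s2,b):
    o1,d1=cast(s1,a);o2,d2=cast(s2,b)
    t=np.linalg.lstsq(np.c_[d1,-d2],o2-o1,rcond=None)[0]
    p,q=o1+t[0]*d1,o2+t[1]*d2; return (p+q)/2,np.linalg.norm(p-q)
def proj(s,p):
    P=np.array(s["pose"]); c=P[:3,:3].T@(np.array(p)-P[:3,3]); x=c[:2]/c[2]
    x=x*(1+s["k1"]*(x@x)); return x*[s["fx"],s["fy"]]+[s["cx"],s["cy"]]
def save(n,s): cv2.imwrite(f"pics/{n}.png",s["image"][:,:,::-1])
E
python3 - <<'E'
from h import *
import pickle
for n in ["top","side"]:
    s=snapshot(n); save(n,s); pickle.dump(s,open(n+".pkl","wb")); print(n,np.round(s["pose"],3).tolist(),s["fx"],s["k1"])
s=telemetry.sense(); print({k:np.round(v,3) for k,v in s.items()})
E
```

```text
pics
top [[-0.011, -0.989, 0.149, 0.295], [-1.0, 0.009, -0.013, 0.053], [0.011, -0.15, -0.989, 1.653], [0.0, 0.0, 0.0, 1.0]] 503.8161567682649 -0.10109661917305884
side [[0.999, -0.003, 0.041, 0.466], [-0.036, -0.564, 0.825, -1.458], [0.021, -0.826, -0.564, 1.106], [0.0, 0.0, 0.0, 1.0]] 453.8745021911969 -0.14319242007768693
{'t': np.float64(0.1), 'q': array([-1.301,  0.528,  1.434, -0.   ,  1.181, -0.179]), 'qd': array([-0.002, -0.003, -0.004,  0.001,  0.001,  0.002]), 'tau': array([-0.0000e+00, -4.4330e+01, -1.7859e+01, -0.0000e+00,  4.0000e-03,
       -0.0000e+00]), 'tcp_pos': array([ 0.271, -0.562,  0.23 ]), 'tool_rot': array([ 0.975,  0.223, -0.   , -0.001]), 'force': array([0.43 , 0.625, 0.371]), 'ft_torque': array([0.025, 0.033, 0.03 ]), 'gripper_force': np.float64(0.0), 'finger_gap': np.float64(1.0)}
```

View pics/top.png

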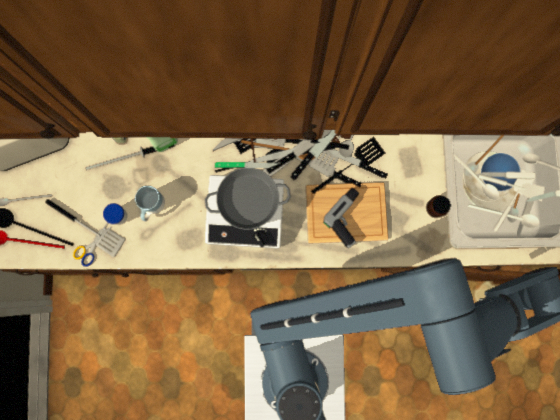

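View pics/side.png

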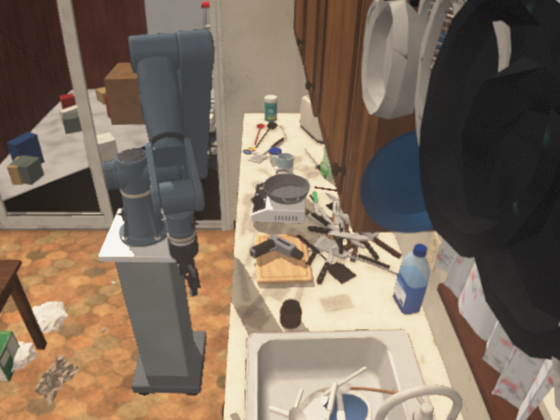

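The top view shows the pan at about (247,197), the knob at (263,237), and the board at (347,213). On the board, the thermometer's nose is near (358,192) and its handle end near (345,242). In the side view the thermometer is at about (278,247) and the pan at (287,187). Next I'll enlarge crops and get a rough localisation.

```bash
python3 - <<'E'
from h import *
import pickle
t=pickle.load(open("top.pkl","rb"));d=pickle.load(open("side.pkl","rb"))
a=cv2.resize(t["image"][165:255,200:395],None,fx=4,fy=4,interpolation=3)
b=cv2.resize(d["image"][170:290,240:325],None,fx=2,fy=2,interpolation=3)
a=a[:, :780]; c=np.zeros((600,800,3),np.uint8); c[:360,:780]=a; c[360:600,:170]=b
b3=cv2.resize(d["image"][230:275,240:320],None,fx=5,fy=5,interpolation=3); c[365:590,190:590]=b3
cv2.imwrite("pics/crop.png",c[:,:,::-1])
for n,u,z in [("board",(347,213),.018),("pan",(247,200),.11),("knob",(263,237),.07),("mug",(148,200),.09),("tub",(113,213),.066),("jar",(438,205),.087),("cab",(250,137),.5)]:
    print(n,plane(t,u,z).round(3))
E
```

```text
board [ 0.541 -0.178  0.018]
pan [0.571 0.145 0.11 ]
knob [0.459 0.097 0.07 ]
mug [0.578 0.46  0.09 ]
tub [0.541 0.579 0.066]
jar [ 0.554 -0.462  0.087]
cab [0.653 0.115 0.5  ]
```

View pics/crop.png

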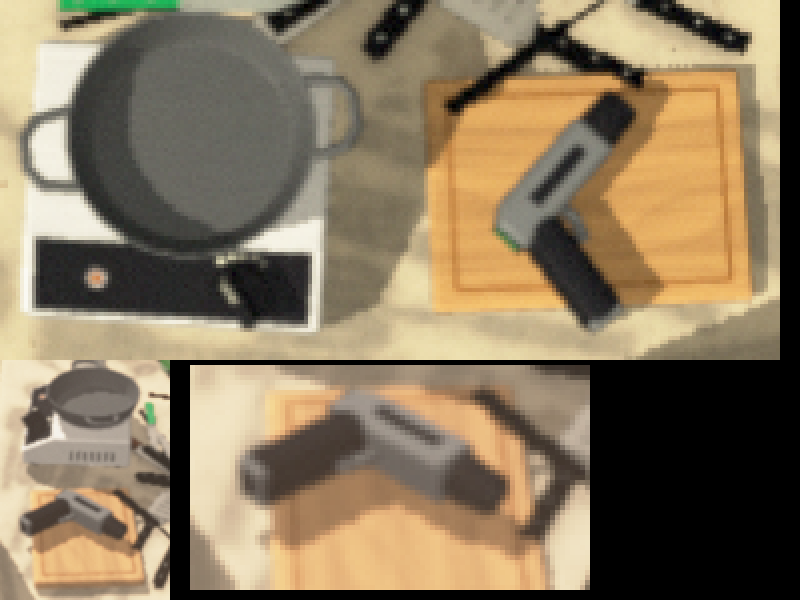

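The crops show the thermometer with its nose to the upper right, so +x/-y at a yaw of about -41°. The knob bar points to the upper left at the fascia's right end. I'll hover over the board so the wrist camera can measure it.

>>> move_arm --commands "40 -23 0 0 0 6.6 1; 80 -46 0 0 0 13.2 1; 120 -69 0 0 0 19.8 1; 160 -92 0 0 0 26.4 1; 200 -115 0 0 0 33 1"

```text
t: 0.72
tcp_pos: [0.402, -0.3712, 0.231]
tool_rot: [0.998, -0.066, -0.0, -0.0]
force: [1.1, 0.2, -0.5]
finger_gap: 1.0
gripper_force: 0.0
```

>>> move_arm --commands "21 -41 0 0 0 6.6 1; 42 -82 0 0 0 13.2 1; 63 -123 0 0 0 19.8 1; 84 -164 0 0 0 26.4 1; 105 -205 0 0 0 33 1"

```text
t: 1.35
tcp_pos: [0.5321, -0.1812, 0.231]
tool_rot: [0.938, -0.346, -0.0, -0.0]
force: [-0.1, -0.2, 0.8]
finger_gap: 1.003
gripper_force: 0.0
```

```bash
python3 - <<'E'
from h import *
import pickle
s=snapshot("wrist"); save("w1",s); pickle.dump(s,open("w1.pkl","wb")); print(np.round(s["pose"],3).tolist(),s["fx"])
s=telemetry.sense(); print(s["t"],s["q"].round(3),s["tcp_pos"].round(4),R.from_quat(s["tool_rot"]).as_matrix().round(3).tolist())
E
```

```text
[[-0.648, -0.73, -0.215, 0.586], [-0.761, 0.622, 0.181, -0.227], [0.001, 0.281, -0.96, 0.374], [0.0, 0.0, 0.0, 1.0]] 319.86795579782734
1.4 [-0.52   0.444  1.591  0.005  1.107  1.756] [ 0.5347 -0.1765  0.2311] [[0.76, -0.649, 0.002], [-0.649, -0.76, 0.004], [-0.001, -0.004, -1.0]]
```

View pics/w1.png

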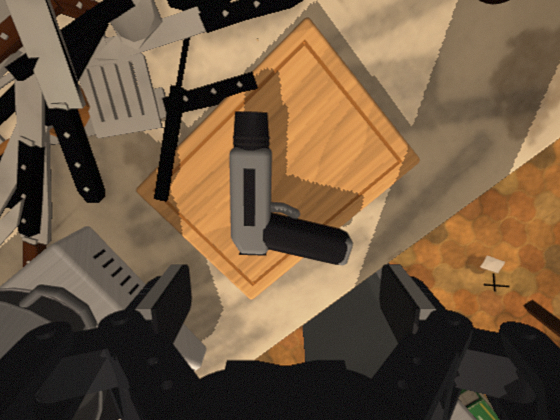

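The wrist view shows the thermometer upright in the picture: nose front at about (251,112), rear at (254,254), barrel 231 to 271 wide, and the black slot from (249,168) to (249,227). A knife handle lies over the board's corner near (255,80), clear of the grip. I'll estimate the grip point now and take a second view lower down.

```bash
cat > meas.py <<'E'
from h import *
def feats(s,roi):
    # slot: dark blob enclosed in grey barrel
    x0,y0,x1,y1=roi; im=s["image"][y0:y1,x0:x1].astype(int)
    hsv=cv2.cvtColor(s["image"][y0:y1,x0:x1],cv2.COLOR_RGB2HSV)
    grey=((hsv[...,1]<60)&(hsv[...,2]>75)).astype(np.uint8)
    n,l,st,c=cv2.connectedComponentsWithStats(grey); i=1+np.argmax(st[1:,4])
    g=(l==i).astype(np.uint8)
    cs,h=cv2.findContours(g,cv2.RETR_CCOMP,cv2.CHAIN_APPROX_NONE)
    out=max([k for k in range(len(cs)) if h[0,k,3]<0],key=lambda k:cv2.contourArea(cs[k]))
    hole=max([k for k in range(len(cs)) if h[0,k,3]>=0],key=lambda k:cv2.contourArea(cs[k]))
    off=np.array([x0,y0])
    r=cv2.minAreaRect(cs[hole]); 
    return np.array(cv2.boxPoints(r))+off, np.array(r[0])+off, np.array(cv2.boxPoints(cv2.minAreaRect(cs[out])))+off
E
python3 - <<'E'
from meas import *
import pickle
s=pickle.load(open("w1.pkl","rb"))
b,c,o=feats(s,(215,100,300,265)); print(b.round(1).tolist(),c,o.round(1).tolist())
for u in [(251,112),(254,254)]: print(plane(s,u,.038).round(4))
f=plane(s,(251,112),.038); r=plane(s,(254,254),.045); d=f-r; print(np.degrees(np.arctan2(d[1],d[0])),np.linalg.norm(d))
d/=np.linalg.norm(d); g=f-.062*d; t=telemetry.sense(); M=R.from_quat(t["tool_rot"]).as_matrix()
print(g,(M.T@(g-t["tcp_pos"])*1000).round(1), plane(s,c,.058))
E
```

```text
[[243.0, 167.0], [255.0, 167.0], [255.0, 226.0], [243.0, 226.0]] [249.  196.5] [[230.0, 151.0], [269.0, 151.0], [269.0, 254.0], [230.0, 254.0]]
[ 0.6118 -0.2047  0.038 ]
[ 0.4952 -0.1038  0.038 ]
-40.59432592729048 0.15135903452305255
[ 0.56481893 -0.16443579  0.04086735] [ 15.2 -27.9 190.3] [ 0.55086024 -0.14956067  0.058     ]
```

>>> move_arm --commands "5 -10 25 0 0 0 0.5; 10 -20 50 0 0 0 0.5; 15 -28 80 0 0 0 0.5; 15 -28 80 0 0 0 0.5; 15 -28 80 0 0 0 0.5"

```text
t: 2.02
tcp_pos: [0.5612, -0.1713, 0.1518]
tool_rot: [0.939, -0.344, 0.0, 0.0]
force: [-0.3, -0.7, 0.5]
finger_gap: 0.75
gripper_force: 0.0
```

```bash
python3 - <<'E'
from meas import *
import pickle
s=snapshot("wrist"); save("w2",s); pickle.dump(s,open("w2.pkl","wb"))
t=telemetry.sense(); print(t["t"],t["q"].round(3),t["tcp_pos"].round(4),t["finger_gap"])
E
```

```text
2.075 [-0.487  0.577  1.605 -0.     0.959  1.787] [ 0.5614 -0.1715  0.1523] 0.7525797738591415
```

View pics/w2.png

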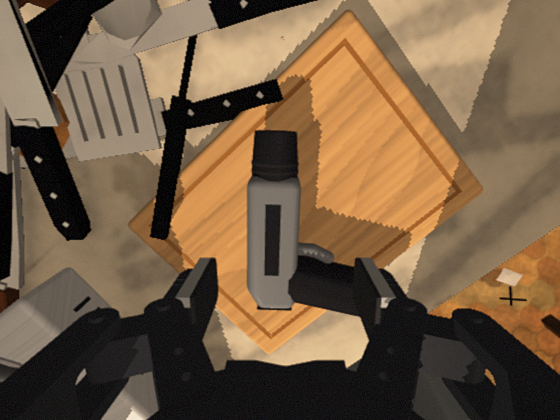

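The second view shows the nose front at about (275,131), the barrel from 247 to 300, the slot from (272,205) to (272,275), and the fingers straddling it slightly right of centre. I'll triangulate from the two views.

```bash
python3 - <<'E'
from meas import *
import pickle
a=pickle.load(open("w1.pkl","rb"));b=pickle.load(open("w2.pkl","rb"))
A=feats(a,(215,100,300,265)); B=feats(b,(235,125,320,312))
print(B[0].round(1).tolist(),B[2].round(1).tolist())
srt=lambda q:np.array(sorted(q.tolist(),key=lambda p:(round(p[1]/30),p[0])))
P=[]
for u,v in zip(srt(A[0]),srt(B[0])):
    p,e=tri(a,u,b,v); P.append(p); print(u,v,p.round(4),round(e,4))
P=np.array(P); c=P.mean(0); d=P[:2].mean(0)-P[2:].mean(0); az=np.arctan2(d[1],d[0]); print("c",c.round(4),np.degrees(az))
f,e=tri(a,(251,112),b,(275,130.5)); print("nose front",f.round(4),e)
for z in (.038,): 
  f=plane(b,(275,130.5),z); print(f.round(4))
u=np.array([np.cos(az),np.sin(az)])
print("slot centre to nose", (f[:2]-c[:2])@u, "lateral",np.cross(u,f[:2]-c[:2]))
g=f[:2]-.062*u; t=telemetry.sense(); M=R.from_quat(t["tool_rot"]).as_matrix()
print(g,(M.T@(np.r_[g,.038]-t["tcp_pos"])*1000).round(1),(M.T@(np.r_[c[:2],.038]-t["tcp_pos"])*1000).round(1))
# board corners for height: top corner
for u,v in [((308,15),(348,10)),((419,160),(482,187))]: print("board",tri(a,u,b,v))
E
```

```text
[[263.0, 275.9], [264.3, 203.7], [281.2, 204.0], [280.0, 276.2]] [[248.0, 182.0], [299.0, 182.0], [299.0, 308.0], [248.0, 308.0]]
[243. 167.] [264.25501823 203.71883392] [ 0.5771 -0.165   0.0597] 0.0011
[255. 167.] [281.24959564 204.02230835] [ 0.5696 -0.1752  0.0646] 0.0003
[243. 226.] [262.96684837 275.85655212] [ 0.5317 -0.1234  0.0584] 0.0006
[255. 226.] [279.96142578 276.16003418] [ 0.5242 -0.1347  0.0626] 0.0006
c [ 0.5506 -0.1496  0.0613] -42.11252943644877
nose front [ 0.6125 -0.2043  0.0298] 0.0002891937002551791
[ 0.6126 -0.2049  0.038 ]
slot centre to nose 0.08306407070042836 lateral 0.000552057317063849
[ 0.5666251  -0.16327752] [ -1.5  -9.6 114.3] [-22.6  -9.7 114.3]
board (array([ 0.64664878, -0.31041459,  0.00091459]), np.float64(0.0018733810324850387))
board (array([ 0.45230326, -0.31411605,  0.00883687]), np.float64(0.0021321381155427724))<stdin>:15: DeprecationWarning: Arrays of 2-dimensional vectors are deprecated. Use arrays of 3-dimensional vectors instead. (deprecated in NumPy 2.0)
```

>>> move_arm --commands "-1 -9.5 20 0 0 1 0.5; -1 -9.5 50 0 0 1 0.5; -1 -9.5 80 0 0 1 0.5; -1 -9.5 110 0 0 1 0.5; -1 -9.5 128 0 0 1 0.5"

```text
t: 2.7
tcp_pos: [0.5667, -0.1636, 0.0233]
tool_rot: [0.936, -0.353, 0.0, 0.0]
force: [-0.3, 0.5, -0.5]
finger_gap: 0.754
gripper_force: 0.0
```

>>> move_arm --commands "0 0 0 0 0 0 0.5; 0 0 0 0 0 0 -1; 0 0 0 0 0 0 -1; 0 0 0 0 0 0 -1; 0 0 0 0 0 0 -1" --grip_force 60

```text
t: 3.32
tcp_pos: [0.5677, -0.1637, 0.0249]
tool_rot: [0.936, -0.352, 0.002, 0.0]
force: [0.1, 0.1, 6.6]
finger_gap: 0.482
gripper_force: 61.8
```

>>> move_arm --commands "0 0 -15 0 0 0 -1; 0 0 -50 0 0 0 -1; 0 0 -100 0 0 0 -1; 0 0 -150 0 0 0 -1; 0 0 -200 0 0 0 -1"

```text
t: 3.95
tcp_pos: [0.5658, -0.1626, 0.2253]
tool_rot: [0.936, -0.353, -0.0, -0.0]
force: [-0.5, -0.8, -1.4]
finger_gap: 0.482
gripper_force: 60.9
```

```bash
python3 - <<'E'
from h import *
import pickle
t=telemetry.sense(); print(t["t"],t["q"].round(3),t["tcp_pos"].round(4),t["force"].round(2),t["finger_gap"],t["tool_rot"].round(4))
s=pickle.load(open("top.pkl","rb"))
# pan rim in top: low-saturation, mid-dark blob against white housing
x0,y0,x1,y1=200,160,300,235
hsv=cv2.cvtColor(s["image"][y0:y1,x0:x1],cv2.COLOR_RGB2HSV)
m=((hsv[...,1]<70)&(hsv[...,2]<125)).astype(np.uint8)
m=cv2.morphologyEx(m,cv2.MORPH_OPEN,cv2.getStructuringElement(2,(15,15)))
n,l,st,c=cv2.connectedComponentsWithStats(m); i=1+np.argmax(st[1:,4])
cs,_=cv2.findContours((l==i).astype(np.uint8),0,1); e=cv2.fitEllipse(max(cs,key=len)); print(e,st[i])
print(plane(s,(e[0][0]+x0,e[0][1]+y0),.126).round(4), plane(s,(e[0][0]+x0,e[0][1]+y0),.11).round(4))
# board & hotplate corners top
for n,u,z in [("hp FR",(279,246),.05),("hp FL",(206,244),.05)]: print(n,plane(s,u,z).round(3))
E
```

```text
3.95 [-0.47   0.486  1.532  0.     1.124  1.822] [ 0.5658 -0.1626  0.2253] [-0.45 -0.77 -1.37] 0.48217354240788507 [ 9.358e-01 -3.525e-01 -3.000e-04 -1.000e-04]
((46.74929428100586, 40.21687698364258), (59.49531173706055, 67.80047607421875), 19.048337936401367) [  17    7   62   68 3183]
[0.5676 0.1448 0.126 ] [0.5705 0.1458 0.11  ]
hp FR [0.432 0.047 0.05 ]
hp FL [0.44 0.28 0.05]
```

Grasp is secure at 41 mm gap. Next I'll carry it to a pre-aim pose in front of the pan, high and with heading about +4°.

>>> move_arm --commands "-25 -9 -8 0 0 -4 -1; -55 -20 -16 0 0 -8 -1; -88 -32 -24 0 0 -13 -1; -120 -44 -32 0 0 -18 -1; -152 -55 -38 0 0 -22 -1"

```text
t: 4.58
tcp_pos: [0.4874, -0.0203, 0.262]
tool_rot: [0.986, -0.166, -0.0, -0.0]
force: [0.8, -0.6, -1.8]
finger_gap: 0.484
gripper_force: 61.2
```

>>> move_arm --commands "-26 -24 -8 0 0 -5 -1; -52 -47 -16 0 0 -10 -1; -78 -70 -24 0 0 -15 -1; -102 -92 -32 0 0 -20 -1; -120 -108 -38 0 0 -23 -1"

```text
t: 5.2
tcp_pos: [0.4093, 0.1212, 0.3]
tool_rot: [0.999, 0.034, -0.0, -0.0]
force: [-0.7, 0.3, -1.4]
finger_gap: 0.484
gripper_force: 61.2
```

>>> move_arm --commands "0 0 0 0 3 0 -1; 0 0 0 0 8 0 -1; 0 0 0 0 12 0 -1; 0 0 0 0 15 0 -1; 0 0 0 0 15 0 -1"

```text
t: 5.82
tcp_pos: [0.4089, 0.1202, 0.2992]
tool_rot: [0.991, 0.032, 0.129, -0.004]
force: [0.9, -0.3, -0.9]
finger_gap: 0.479
gripper_force: 61.1
```

```bash
python3 - <<'E'
from h import *
import pickle
s=snapshot("wrist"); save("w3",s); pickle.dump(s,open("w3.pkl","wb")); print(np.round(s["pose"],3).tolist())
t=telemetry.sense(); M=R.from_quat(t["tool_rot"]).as_matrix(); print(t["t"],t["q"].round(3),t["tcp_pos"].round(4),M.round(3).tolist())
E
```

```text
[[0.067, -0.997, -0.025, 0.44], [-0.998, -0.067, -0.001, 0.123], [-0.001, 0.025, -1.0, 0.456], [0.0, 0.0, 0.0, 1.0]]
5.875 [0.012 0.058 1.97  0.018 0.854 1.508] [0.4101 0.1201 0.2995] [[0.964, 0.065, 0.257], [0.063, -0.998, 0.017], [0.258, -0.0, -0.966]]
```

View pics/w3.png

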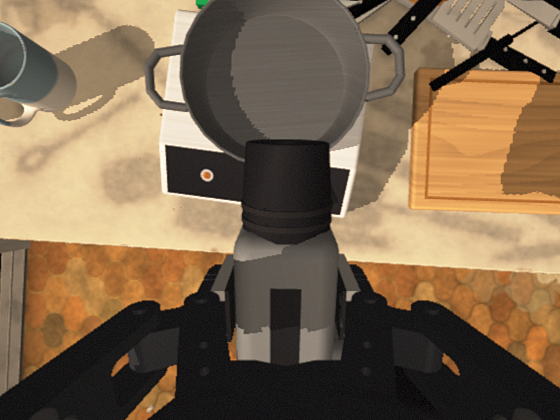

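I tilted the wrong way: the tool's +y turn raises the nose, so aiming needs -y. The pan still shows clearly, with its rim from x=180 to 370 and its centre near (275,65). I'll measure it from this view and the top view.

```bash
python3 - <<'E'
from h import *
import pickle
w=pickle.load(open("w3.pkl","rb")); t=pickle.load(open("top.pkl","rb"))
def rim(s,c,r0,r1,angs,bright):
    # outermost strong transition along rays from c (pan grey, background brighter / white)
    g=cv2.GaussianBlur(cv2.cvtColor(s["image"],cv2.COLOR_RGB2GRAY),(3,3),0).astype(float); P=[]
    for a in np.radians(angs):
        rs=np.arange(r0,r1,.25); xs=c[0]+rs*np.cos(a); ys=c[1]+rs*np.sin(a)
        v=cv2.remap(g.astype(np.float32),xs[None].astype(np.float32),ys[None].astype(np.float32),1)[0]
        d=np.gradient(v); k=np.argmax(d); 
        if d[k]>bright and 0<xs[k]<559 and 0<ys[k]<419: P.append((xs[k],ys[k]))
    return np.array(P)
def circ(s,P,z):
    Q=np.array([plane(s,p,z)[:2] for p in P])
    for _ in range(4):
        A=np.c_[2*Q,np.ones(len(Q))]; x=np.linalg.lstsq(A,(Q**2).sum(1),rcond=None)[0]
        r=np.sqrt(x[2]+x[:2]@x[:2]); e=np.abs(np.linalg.norm(Q-x[:2],axis=1)-r); Q=Q[e<max(.003,2*np.median(e))]
    return x[:2].round(4),r.round(4),len(Q),e.mean().round(4)
aw=list(range(22,60,3))+list(range(120,165,3))+list(range(195,222,3))+list(range(-32,-15,3))
P=rim(w,(275,67),82,108,aw,2.); 
for z in (.11,.118,.126,.134): print("wrist",z,circ(w,P,z))
at=list(range(20,75,4))+list(range(95,165,4))+list(range(195,235,4))
P2=rim(t,(247,198),24,37,at,4.)
for z in (.11,.118,.126,.134): print("top",z,circ(t,P2,z))
E
```

```text
wrist 0.11 (array([0.5813, 0.1439]), np.float64(0.1018), 34, np.float64(0.0003))
wrist 0.118 (array([0.5781, 0.1434]), np.float64(0.0994), 34, np.float64(0.0003))
wrist 0.126 (array([0.5748, 0.1429]), np.float64(0.0971), 34, np.float64(0.0003))
wrist 0.134 (array([0.5715, 0.1424]), np.float64(0.0947), 34, np.float64(0.0003))
top 0.11 (array([0.5799, 0.1436]), np.float64(0.0972), 36, np.float64(0.0009))
top 0.118 (array([0.5784, 0.1432]), np.float64(0.0967), 36, np.float64(0.0009))
top 0.126 (array([0.5769, 0.1427]), np.float64(0.0962), 36, np.float64(0.0009))
top 0.134 (array([0.5755, 0.1422]), np.float64(0.0957), 36, np.float64(0.0009))
```

```bash
cat > aim.py <<'E'
from h import *
def go(M,p,label=""):
    t=telemetry.sense(); C=R.from_quat(t["tool_rot"]).as_matrix()
    print(label,"shift",(C.T@(p-t["tcp_pos"])*1000).round(1),"turn",np.degrees(R.from_matrix(C.T@M).as_rotvec()).round(2))
def nose():
    t=telemetry.sense(); C=R.from_quat(t["tool_rot"]).as_matrix(); n=t["tcp_pos"]+C@[.062,0,-.014]
    x=C[:,0]; h=n+x*(.089-n[2])/x[2]; d=np.linalg.norm(h-n)
    print("t",t["t"].round(2),"q",t["q"].round(3),"nose",n.round(4),"elev",np.degrees(np.arcsin(-x[2])).round(1),"hit",h.round(4),"dist",d.round(4),"err",(h-[.575,.143,.089]).round(4))
E
python3 - <<'E'
from aim import *
pan=np.array([.575,.143,.089])
el,psi=np.radians(40),np.radians(4)
x=np.array([np.cos(el)*np.cos(psi),np.cos(el)*np.sin(psi),-np.sin(el)])
y=np.array([np.sin(psi),-np.cos(psi),0]); M=np.c_[x,y,np.cross(x,y)]
p=pan-.15*x-M@[.062,0,-.014]; print(p.round(4),M.round(3).tolist()); go(M,p); nose()
E
```

```text
[0.404  0.131  0.2145] [[0.764, 0.07, -0.641], [0.053, -0.998, -0.045], [-0.643, 0.0, -0.766]]
 shift [-27.  -11.3  80.7] turn [ -0.07 -54.94  -0.29]Traceback (most recent call last):
  File "<stdin>", line 6, in <module>
  File "aim.py", line 8, in nose
    print("t",t["t"].round(2),"q",t["q"].round(3),"nose",n.round(4),"elev",np.degrees(np.arcsin(-x[2])).round(1),"hit",h.round(4),"dist",d.round(4),"err",(h-[.575,.143,.089]).round(4))
              ^^^^^^^^^^^^
AttributeError: 'float' object has no attribute 'round'
```

>>> move_arm --commands "0 0 0 0 -7 0 -1; 0 -2 0 0 -15 0 -1; 0 -4 0 0 -23 0 -1; 0 -6 0 0 -31 0 -1; 0 -6 0 0 -38 0 -1"

```text
t: 6.5
tcp_pos: [0.4122, 0.1262, 0.2996]
tool_rot: [0.979, 0.032, -0.2, 0.007]
force: [0.9, -0.2, -1.8]
finger_gap: 0.481
gripper_force: 61.1
```

```bash
sed -i 's/t\["t"\].round(2)/round(t["t"],2)/' aim.py; cat > tgt.py <<'E'
from aim import *
pan=np.array([.575,.143,.089])
el,psi=np.radians(40),np.radians(4)
x=np.array([np.cos(el)*np.cos(psi),np.cos(el)*np.sin(psi),-np.sin(el)])
y=np.array([np.sin(psi),-np.cos(psi),0]); M=np.c_[x,y,np.cross(x,y)]
p=pan-.15*x-M@[.062,0,-.014]; go(M,p); nose()
E
python3 tgt.py
```

```text
shift [26.1 -5.4 81.3] turn [ -0.15 -16.88  -0.24]
t 6.5 q [ 0.043  0.368  1.58  -0.009  1.597  1.55 ] nose [0.4746 0.1303 0.2881] elev 23.1 hit [0.9399 0.1605 0.089 ] dist 0.507 err [0.3649 0.0175 0.    ]
```

>>> move_arm --commands "5 -1 16 0 -4 0 -1; 11 -2.5 33 0 -9 0 -1; 17 -4 52 0 -13 0 -1; 23 -5 71 0 -16 0 -1; 26 -5.5 81 0 -17 0 -1"

```text
t: 7.12
tcp_pos: [0.4035, 0.1311, 0.2131]
tool_rot: [0.939, 0.03, -0.342, 0.011]
force: [-0.4, -0.1, -1.7]
finger_gap: 0.487
gripper_force: 61.1
```

>>> move_arm --commands "0 0 0 0 0 0 -1; 0 0 0 0 0 0 -1; 0 0 0 0 0 0 -1; 0 0 0 0 0 0 -1; 0 0 0 0 0 0 -1"

```text
t: 7.75
tcp_pos: [0.4027, 0.1311, 0.215]
tool_rot: [0.939, 0.03, -0.341, 0.011]
force: [-0.4, 0.2, -1.6]
finger_gap: 0.481
gripper_force: 61.1
```

```bash
python3 tgt.py; python3 - <<'E'
from h import *
import pickle
s=snapshot("wrist"); save("w4",s); pickle.dump(s,open("w4.pkl","wb")); d=snapshot("side"); pickle.dump(d,open("s4.pkl","wb"))
c=np.zeros((600,800,3),np.uint8); c[:420,:560]=s["image"]; k=cv2.resize(d["image"][140:250,230:330],None,fx=2.4,fy=2.4); c[:264,560:800]=k
cv2.imwrite("pics/w4c.png",c[:420,:,::-1])
E
```

```text
shift [ 1.3  0.1 -0.5] turn [-0.18 -0.05 -0.22]
t 7.75 q [ 0.054  0.612  1.549 -0.007  1.677  1.562] nose [0.4591 0.1347 0.1859] elev 39.9 hit [0.5745 0.1422 0.089 ] dist 0.1509 err [-0.0005 -0.0008  0.    ]
```

View pics/w4c.png

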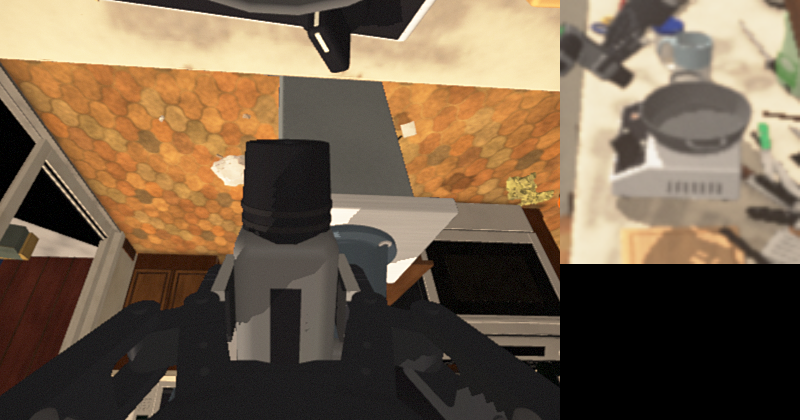

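The wrist view shows the thermometer unchanged in the fingers, with the nose at (243–331, 140), same as before. The side crop shows the nose over the pan's near rim, pointing into it. I'll check the barrel's pitch in the grip by projection, then hold.

```bash
python3 - <<'E'
from h import *
import pickle
s=pickle.load(open("w4.pkl","rb")); t=telemetry.sense(); M=R.from_quat(t["tool_rot"]).as_matrix()
for q in [(.062,0,-.0325),(.062,.0185,-.014),(.062,-.0185,-.014),(.062,0,-.014),(.0,0,-.034)]: print(q,proj(s,t["tcp_pos"]+M@np.array(q)).round(1))
# slot corners on top face in w4: dark slot top edge
print(s["cx"],s["cy"])
E
```

```text
(0.062, 0, -0.0325) [286.7 143.3]
(0.062, 0.0185, -0.014) [333.4 139.8]
(0.062, -0.0185, -0.014) [239.4 139.7]
(0.062, 0, -0.014) [286.4 139.7]
(0.0, 0, -0.034) [286.2 306.6]
285.07937219702325 211.71335480402306
```

>>> move_arm --commands "0 0 0 0 0 0 -1; 0 0 0 0 0 0 -1; 0 0 0 0 0 0 -1; 0 0 0 0 0 0 -1; 0 0 0 0 0 0 -1"

```text
t: 8.48
tcp_pos: [0.4026, 0.1311, 0.2146]
tool_rot: [0.939, 0.03, -0.342, 0.011]
force: [-0.7, 0.3, -2.5]
finger_gap: 0.485
gripper_force: 61.1
```

>>> move_arm --commands "0 0 0 0 0 0 -1; 0 0 0 0 0 0 -1; 0 0 0 0 0 0 -1; 0 0 0 0 0 0 -1; 0 0 0 0 0 0 -1"

```text
t: 9.1
tcp_pos: [0.4026, 0.1311, 0.2146]
tool_rot: [0.939, 0.03, -0.342, 0.011]
force: [-0.4, -0.0, -1.8]
finger_gap: 0.482
gripper_force: 61.1
```

>>> move_arm --commands "0 0 0 0 0 0 -1; 0 0 0 0 0 0 -1; 0 0 0 0 0 0 -1; 0 0 0 0 0 0 -1; 0 0 0 0 0 0 -1"

```text
t: 9.72
tcp_pos: [0.4026, 0.1311, 0.2146]
tool_rot: [0.939, 0.03, -0.342, 0.011]
force: [0.0, 0.3, -2.2]
finger_gap: 0.487
gripper_force: 61.1
```

>>> move_arm --commands "0 0 0 0 0 0 -1; 0 0 0 0 0 0 -1; 0 0 0 0 0 0 -1; 0 0 0 0 0 0 -1; 0 0 0 0 0 0 -1"

```text
t: 10.35
tcp_pos: [0.4026, 0.1311, 0.2146]
tool_rot: [0.939, 0.03, -0.342, 0.011]
force: [0.3, -0.4, -1.4]
finger_gap: 0.479
gripper_force: 61.1
```

```bash
python3 - <<'E'
from h import *
import pickle
def width(s,rows,xr):
    g=cv2.cvtColor(s["image"],cv2.COLOR_RGB2GRAY).astype(float); o=[]
    for r in rows:
        v=cv2.resize(g[r:r+1,xr[0]:xr[1]].astype(np.float32),None,fx=8,fy=1,interpolation=1)[0]; d=np.gradient(cv2.GaussianBlur(v[None],(9,1),0)[0])
        o.append((xr[0]+np.argmin(d[:len(d)//2])/8,xr[0]+(len(d)//2+np.argmax(d[len(d)//2:]))/8))
    return np.array(o)
a=pickle.load(open("w2.pkl","rb")); b=pickle.load(open("w4.pkl","rb")); w3=pickle.load(open("w3.pkl","rb"))
wa=width(a,range(134,150,3),(245,306)); wb=width(b,range(146,190,8),(225,350)); wc=width(w3,range(166,190,8),(225,350))
print(wa.round(1).tolist()); print(wb.round(1).tolist()); print(wc.round(1).tolist())
def depth(s,p): P=np.array(s["pose"]); return (P[:3,:3].T@(np.array(p)-P[:3,3]))[2]
da=depth(a,[.6126,-.2049,.038]); t=telemetry.sense(); M=R.from_quat(t["tool_rot"]).as_matrix()
db=depth(b,t["tcp_pos"]+M@[.062,0,-.014]); print(da,db,da/db)
E
```

```text
[[254.9, 297.0], [254.0, 297.0], [254.0, 297.0], [253.9, 297.0], [253.9, 297.0], [253.0, 297.0]]
[[245.9, 329.0], [244.9, 329.9], [244.9, 329.9], [243.9, 330.0], [243.9, 330.0], [243.0, 330.1]]
[[231.9, 330.0], [234.0, 348.9], [242.9, 347.0]]
0.24903438623436366 0.12601702890145636 1.9761962998596423
```

The widths agree, so there is no slip, and the aim was held still for over 2.5 s. Now I'll back out and return to the board.

```bash
python3 - <<'E'
from aim import *
def down(az): a=np.radians(az); return np.c_[[np.cos(a),np.sin(a),0],[np.sin(a),-np.cos(a),0],[0,0,-1.]]
go(down(4),np.array([.41,.12,.30]))
E
```

```text
shift [-49.8  11.5 -69.7] turn [-0.1  40.   -0.27]
```

>>> move_arm --commands "-10 2 -14 0 8 0 -1; -20 4 -28 0 16 0 -1; -30 7 -42 0 24 0 -1; -40 9 -56 0 32 0 -1; -50 11.5 -70 0 40 0 -1"

```text
t: 10.98
tcp_pos: [0.4095, 0.1199, 0.3013]
tool_rot: [0.999, 0.032, 0.002, -0.0]
force: [0.2, -1.3, -1.4]
finger_gap: 0.481
gripper_force: 61.1
```

>>> move_arm --commands "13 29 7 0 0 4 -1; 26 58 14 0 0 9 -1; 40 87 22 0 0 14 -1; 54 116 30 0 0 18 -1; 67 145 38 0 0 22.5 -1"

```text
t: 11.6
tcp_pos: [0.486, -0.0211, 0.262]
tool_rot: [0.986, -0.165, -0.001, -0.0]
force: [-0.9, 0.4, -2.1]
finger_gap: 0.48
gripper_force: 61.0
```

>>> move_arm --commands "24 22 7 0 0 5 -1; 48 44 14 0 0 10 -1; 72 66 22 0 0 14 -1; 96 88 30 0 0 18.5 -1; 120 110.5 37 0 0 22.8 -1"

```text
t: 12.22
tcp_pos: [0.5639, -0.1641, 0.2247]
tool_rot: [0.934, -0.356, -0.001, -0.0]
force: [0.1, 0.7, -2.1]
finger_gap: 0.485
gripper_force: 60.9
```

>>> move_arm --commands "0 0 0 0 0 0 -1; 0 0 0 0 0 0 -1; 0 0 0 0 0 0 -1; 0 0 0 0 0 0 -1; 0 0 0 0 0 0 -1"

```text
t: 12.85
tcp_pos: [0.5642, -0.1631, 0.2257]
tool_rot: [0.935, -0.355, 0.0, 0.0]
force: [0.3, -1.0, -2.5]
finger_gap: 0.484
gripper_force: 61.1
```

```bash
python3 - <<'E'
from aim import *
def down(az): a=np.radians(az); return np.c_[[np.cos(a),np.sin(a),0],[np.sin(a),-np.cos(a),0],[0,0,-1.]]
go(down(-41.3),np.array([.5667,-.1636,.0255])); t=telemetry.sense(); print(t["t"],t["tcp_pos"],t["tool_rot"].round(4))
E
```

```text
shift [  2.2  -1.3 200.2] turn [-0.   -0.01 -0.24]
12.85 [ 0.56421777 -0.16308739  0.22565855] [ 9.350e-01 -3.547e-01  1.000e-04  0.000e+00]
```

>>> move_arm --commands "2 -1 40 0 0 0 -1; 2 -1 80 0 0 0 -1; 2 -1 120 0 0 0 -1; 2 -1 155 0 0 0 -1; 2 -1 180 0 0 0 -1"

```text
t: 13.48
tcp_pos: [0.5661, -0.1638, 0.0438]
tool_rot: [0.935, -0.355, -0.001, -0.0]
force: [1.2, -0.3, -1.6]
finger_gap: 0.483
gripper_force: 61.1
```

>>> move_arm --commands "0 0 6 0 0 0 -1; 0 0 11 0 0 0 -1; 0 0 15 0 0 0 -1; 0 0 18 0 0 0 -1; 0 0 19 0 0 0 -1"

```text
t: 14.1
tcp_pos: [0.5666, -0.1642, 0.0267]
tool_rot: [0.935, -0.355, 0.0, 0.0]
force: [-0.2, 0.3, -2.5]
finger_gap: 0.482
gripper_force: 61.0
```

Not in contact yet, so I'll ease down another 2–3 mm.

>>> move_arm --commands "0 0 0.5 0 0 0 -1; 0 0 1 0 0 0 -1; 0 0 1.5 0 0 0 -1; 0 0 2 0 0 0 -1; 0 0 2 0 0 0 -1"

```text
t: 14.72
tcp_pos: [0.5665, -0.1642, 0.0249]
tool_rot: [0.935, -0.355, 0.0, 0.0]
force: [-1.6, 0.6, 4.4]
finger_gap: 0.483
gripper_force: 61.7
```

>>> move_arm --commands "0 0 0 0 0 0 0.2; 0 0 0 0 0 0 0.5; 0 0 0 0 0 0 0.5; 0 0 0 0 0 0 0.5; 0 0 -5 0 0 0 0.5"

```text
t: 15.35
tcp_pos: [0.5661, -0.164, 0.0291]
tool_rot: [0.935, -0.355, -0.001, -0.0]
force: [-0.4, 0.0, -0.1]
finger_gap: 0.749
gripper_force: 0.0
```

>>> move_arm --commands "0 0 -20 0 0 0 0.5; 0 0 -50 0 0 0 0.5; 0 0 -90 0 0 0 0.5; 0 0 -140 0 0 0 0.5; 0 0 -190 0 0 0 0.5"

```text
t: 15.98
tcp_pos: [0.5661, -0.164, 0.2211]
tool_rot: [0.935, -0.355, -0.0, -0.0]
force: [-0.1, 0.5, -0.3]
finger_gap: 0.749
gripper_force: 0.0
```

```bash
python3 - <<'E'
from meas import *
import pickle
s=snapshot("wrist"); save("w5",s); pickle.dump(s,open("w5.pkl","wb"))
t=telemetry.sense(); print(t["t"],t["q"].round(3),t["tcp_pos"].round(4),t["force"],t["finger_gap"])
E
```

```text
16.025 [-0.471  0.483  1.527  0.     1.118  1.825] [ 0.57   -0.1657  0.2284] [ 2.21482975 -0.91227947  3.81087572] 0.7510164564078373
```

View pics/w5.png

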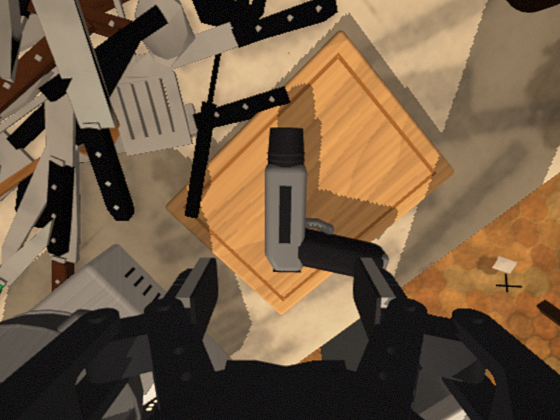

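The thermometer lies back on the board in the same pose as before (nose (286,129), rear (286,270)), with the fingers clear. Now to the knob.

>>> move_arm --commands "-25 -9 -8 0 0 -4 0.5; -55 -20 -16 0 0 -8 0; -88 -32 -24 0 0 -13 -0.2; -120 -44 -32 0 0 -18 -0.2; -152 -55 -38 0 0 -22 -0.2"

```text
t: 16.65
tcp_pos: [0.4887, -0.0212, 0.2579]
tool_rot: [0.986, -0.169, 0.0, -0.0]
force: [0.1, -0.2, -0.3]
finger_gap: 0.398
gripper_force: 0.0
```

>>> move_arm --commands "-26 -24 -8 0 0 -5 -0.2; -52 -47 -16 0 0 -10 -0.2; -78 -70 -24 0 0 -15 -0.2; -102 -92 -32 0 0 -20 -0.2; -120 -108 -38 0 0 -23 -0.2"

```text
t: 17.27
tcp_pos: [0.4114, 0.1209, 0.2959]
tool_rot: [1.0, 0.031, 0.0, -0.0]
force: [0.5, 0.1, -1.8]
finger_gap: 0.395
gripper_force: 0.0
```

```bash
cat > knob.py <<'E'
from aim import *
th=np.radians(26); n=np.array([-np.sin(th),0,np.cos(th)]); up=np.array([np.cos(th),0,np.sin(th)]); left=np.array([0,1.,0])
def kM(deg):
    a=np.radians(deg); x=np.cos(a)*up+np.sin(a)*left; z=-n; return np.c_[x,np.cross(z,x),z]
E
python3 - <<'E'
from knob import *
k=np.array([.459,.097,.07]); M=kM(34); go(M,k+.13*n)
E
```

```text
shift [-10.9  23.3 109. ] turn [ -8.47  24.87 -29.91]
```

>>> move_arm --commands "-2 5 22 -1.7 5 -6 -0.2; -4 9 44 -3.4 10 -12 -0.2; -6 14 66 -5.1 15 -18 -0.2; -9 19 88 -6.8 20 -24 -0.2; -11 23 109 -8.5 24.9 -29.9 -0.2"

```text
t: 17.9
tcp_pos: [0.4027, 0.0993, 0.1896]
tool_rot: [0.936, 0.277, 0.209, 0.061]
force: [1.0, 1.5, -0.4]
finger_gap: 0.401
gripper_force: 0.0
```

>>> move_arm --commands "0 0 0 0 0 0 -0.2; 0 0 0 0 0 0 -0.2; 0 0 0 0 0 0 -0.2; 0 0 0 0 0 0 -0.2; 0 0 0 0 0 0 -0.2"

```text
t: 18.52
tcp_pos: [0.4041, 0.0995, 0.1901]
tool_rot: [0.936, 0.276, 0.209, 0.06]
force: [0.1, 0.8, -0.3]
finger_gap: 0.4
gripper_force: 0.0
```

```bash
python3 - <<'E'
from knob import *
import pickle
s=snapshot("wrist"); save("w6",s); pickle.dump(s,open("w6.pkl","wb"))
t=telemetry.sense(); print(t["t"],t["q"].round(3),t["tcp_pos"].round(4)); go(kM(34),np.array([.459,.097,.07])+.13*n); print(proj(s,[.459,.097,.07]))
E
```

```text
18.575 [-0.045  0.244  2.286  0.128  0.177  0.832] [0.4039 0.0995 0.1899]
 shift [-3.9  0.4  2. ] turn [-0.67  0.68 -1.23]
[288.31891892 204.35334792]
```

View pics/w6.png

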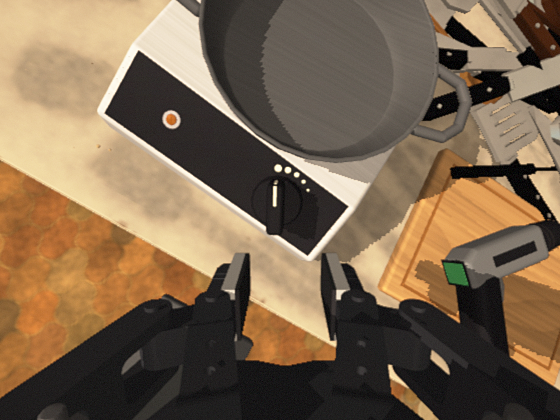

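The knob shows here with its skirt centre near (277,203), the bar from (277,178) to (273,236), and its white mark at the top from (276,182) to (274,207), pointing at the largest dot. The bar is aligned with tool x to within a few degrees. Joint 5 is at 0.18, near its limit of 0, so I'll fit the arm kinematics to check reach before descending.

```bash
cat > kin.py <<'E'
from knob import *
from scipy.optimize import least_squares
D=[([-1.301,.528,1.434,0,1.181,-.179],[.271,-.562,.23]),([-.487,.577,1.605,0,.959,1.787],[.5614,-.1715,.1523]),([-.47,.486,1.532,0,1.124,1.822],[.5658,-.1626,.2253]),
([.012,.058,1.97,.018,.854,1.508],[.4101,.1201,.2995]),([.043,.368,1.58,-.009,1.597,1.55],[.4122,.1262,.2996]),([.054,.612,1.549,-.007,1.677,1.562],[.4027,.1311,.215]),([-.045,.244,2.286,.128,.177,.832],[.4039,.0995,.1899])]
def fk(p,q):
    r0,z0,A1,B1,A2,B2,Lt,off=p; Ry=lambda a:R.from_euler("y",a); Rz=lambda a:R.from_euler("z",a)
    B=Rz(q[0]); U=B*Ry(q[1]); F=U*Ry(q[2])      # link z axes along
    x=B.apply([r0,off,0])+[0,0,z0]+U.apply([B1,0,A1])+F.apply([B2,0,A2])
    W=F*Rz(SG*q[3])*Ry(q[4]); return x+W.apply([0,0,Lt]), W*Rz(S6*q[5])
SG,S6=1,1
best=None
for SG in (1,-1):
    f=least_squares(lambda p:np.concatenate([fk(p,q)[0]-x for q,x in D]+[.05*(p-[.0,.3,.4,0,.4,0,.2,.11])*.01]),[.0,.3,.4,0,.4,0,.2,.11])
    e=np.abs(f.fun[:21]).max()
    if best is None or e<best[0]: best=(e,SG,f.x)
e,SG,P=best
E
python3 - <<'E'
import kin; from kin import *
print(kin.e,kin.SG,P.round(4))
Rt=R.from_quat(telemetry.sense()["tool_rot"]); q=telemetry.sense()["q"]
# find offset & sign of last joint
for s6 in (1,-1):
    kin.S6=s6; print(s6,(fk(P,q)[1].inv()*Rt).as_matrix().round(2).tolist())
E
```

```text
0.00046468062480684025 1 [-1.000e-04  2.743e-01  5.873e-01  1.000e-03  3.908e-01  1.138e-01
  2.965e-01  1.112e-01]
1 [[0.0, -1.0, 0.0], [1.0, 0.0, 0.0], [-0.0, 0.0, 1.0]]
-1 [[-1.0, 0.09, -0.0], [-0.09, -1.0, 0.0], [-0.0, 0.0, 1.0]]
```

```bash
cat >> kin.py <<'E'
S6=1; TZ=R.from_euler("z",90,degrees=True)
lo=np.array([-3.08,-.75,.22,-1.43,0,-2.85]); hi=np.array([3.08,2.2,2.44,4.57,2.65,2.85])
def ik(M,p,q0):
    def res(q): x,W=fk(P,q); return np.r_[(x-p)*5,((W*TZ).inv()*R.from_matrix(M)).as_rotvec()]
    f=least_squares(res,np.clip(q0,lo+.01,hi-.01),bounds=(lo,hi)); return f.x,np.abs(f.fun).max()
E
python3 - <<'E'
from kin import *
import kin
k=np.array([.459,.097,.07]); q0=telemetry.sense()["q"]
def kt(deg,tilt):
    kin_th=np.radians(tilt); nn=np.array([-np.sin(kin_th),0,np.cos(kin_th)]); M0=kM(deg); ax=R.from_rotvec([0,-(kin_th-th),0]).as_matrix(); return ax@M0,nn
for tilt in (26,16,8):
  for deg,h in [(34,.13),(34,.08),(34,.04),(34,-.012),(0,-.012),(-38,-.012)]:
    M,nn=kt(deg,tilt); q,e=ik(M,k+h*n,q0); print(tilt,deg,h,q.round(2),round(e,4))
# flipped branch
for deg,h in [(34,.13),(34,-.012),(-38,-.012)]:
    for q6 in (q0[5]+np.pi,q0[5]-np.pi):
        q,e=ik(kM(deg),k+h*n,np.r_[q0[:3],np.pi,.3,q6]); print("flip",deg,h,q.round(2),round(e,4))
E
```

```text
26 34 0.13 [-0.05  0.25  2.31  0.18  0.13  0.75] 0.0
26 34 0.08 [-0.05  0.41  2.32  2.65  0.05 -1.72] 0.0
26 34 0.04 [-0.05  0.53  2.31  3.01  0.15 -2.08] 0.0
26 34 -0.012 [-0.04  0.68  2.28  3.07  0.27 -2.13] 0.0
26 0 -0.012 [-0.04  0.68  2.28  3.07  0.27 -1.54] 0.0
26 -38 -0.012 [-0.04  0.68  2.28  3.07  0.27 -0.88] 0.0
16 34 0.13 [-0.04  0.25  2.18  0.03  0.43  0.91] 0.0
16 34 0.08 [-0.04  0.39  2.18  0.04  0.29  0.9 ] 0.0
16 34 0.04 [-0.04  0.49  2.18  0.06  0.19  0.88] 0.0
16 34 -0.012 [-0.04  0.63  2.15  0.12  0.09  0.83] 0.0
16 0 -0.012 [-0.04  0.63  2.15  0.12  0.09  1.42] 0.0
16 -38 -0.012 [-0.04  0.63  2.15  0.12  0.09  2.08] 0.0
8 34 0.13 [-0.04  0.28  2.08  0.01  0.64  0.93] 0.0
8 34 0.08 [-0.04  0.4   2.08  0.01  0.52  0.93] 0.0
8 34 0.04 [-0.04  0.5   2.07  0.01  0.43  0.93] 0.0
8 34 -0.012 [-0.03  0.62  2.05  0.01  0.34  0.93] 0.0
8 0 -0.012 [-0.03  0.62  2.05  0.01  0.34  1.52] 0.0
8 -38 -0.012 [-0.03  0.62  2.05  0.01  0.34  2.19] 0.0
flip 34 0.13 [-0.03  0.28  2.36  4.57  0.    2.66] 0.0427
flip 34 0.13 [-0.03  0.28  2.36  2.9   0.   -1.95] 0.0427
flip 34 -0.012 [-0.01  0.62  2.18  4.4   0.03  2.85] 0.1036
flip 34 -0.012 [-0.04  0.68  2.28  3.07  0.27 -2.13] 0.0
flip -38 -0.012 [-0.2   0.61  2.22  4.57  0.    2.85] 0.9137
flip -38 -0.012 [-0.04  0.68  2.28  3.07  0.27 -0.88] 0.0
```

```bash
cat >> kin.py <<'E'
def kMa(deg,al):  # tool at bar angle deg (to the left of upslope), leaned back about bar y by al
    return kM(deg)@R.from_euler("y",al,degrees=True).as_matrix()
E
python3 - <<'E'
from kin import *
k=np.array([.459,.097,.07]); q0=telemetry.sense()["q"]
for al in (14,-14,18):
  q=q0.copy(); M=kMa(34,al); print(al,"toolz",M[:,2].round(3))
  if M[0,2]>.4: continue
  for deg,h in [(34,.13),(34,.08),(34,.04),(34,-.012),(20,-.012),(0,-.012),(-20,-.012),(-38,-.012)]:
    M=kMa(deg,al); q,e=ik(M,k+h*n,q); print(al,deg,h,q.round(2),round(e,4))
go(kMa(34,-14),k+.09*n); go(kMa(34,14),k+.09*n)
E
```

```text
14 toolz [ 0.606  0.135 -0.784]
-14 toolz [ 0.245 -0.135 -0.96 ]
-14 34 0.13 [ 0.08  0.28  2.13 -0.32  0.51  1.35] 0.0
-14 34 0.08 [ 0.07  0.41  2.13 -0.41  0.39  1.45] 0.0
-14 34 0.04 [ 0.07  0.51  2.12 -0.52  0.31  1.56] 0.0
-14 34 -0.012 [ 0.07  0.63  2.1  -0.73  0.23  1.77] 0.0
-14 20 -0.012 [ 0.03  0.62  2.09 -0.41  0.22  1.66] 0.0
-14 0 -0.012 [-0.04  0.62  2.1   0.03  0.22  1.5 ] 0.0
-14 -20 -0.012 [-0.1   0.62  2.12  0.52  0.21  1.31] 0.0
-14 -38 -0.012 [-0.15  0.63  2.15  1.    0.22  1.08] 0.0
18 toolz [ 0.647  0.173 -0.742]
 shift [-3.4  0.9 42. ] turn [ -0.82 -13.32  -1.14]
 shift [-3.4  0.9 42. ] turn [-0.52 14.68 -1.31]
```

A 14° lean about the bar keeps the wrist away from its limit through the whole turn. I'll move there and take the second view.

>>> move_arm --commands "-1 0 8 0 -3 0 -0.2; -2 0 17 0 -6 0 -0.2; -3 1 26 0 -9 0 -0.2; -3.5 1 34 0 -12 0 -0.2; -3.5 1 42 -0.8 -13.3 -1.1 -0.2"

```text
t: 19.2
tcp_pos: [0.4203, 0.0968, 0.1506]
tool_rot: [0.951, 0.274, 0.1, 0.1]
force: [0.4, -0.7, -0.4]
finger_gap: 0.403
gripper_force: 0.0
```

>>> move_arm --commands "0 0 0 0 0 0 -0.2; 0 0 0 0 0 0 -0.2; 0 0 0 0 0 0 -0.2; 0 0 0 0 0 0 -0.2; 0 0 0 0 0 0 -0.2"

```text
t: 19.82
tcp_pos: [0.4192, 0.0967, 0.1508]
tool_rot: [0.951, 0.274, 0.1, 0.1]
force: [-0.0, -0.6, 0.2]
finger_gap: 0.401
gripper_force: 0.0
```

```bash
python3 - <<'E'
from knob import *
import pickle
s=snapshot("wrist"); save("w7",s); pickle.dump(s,open("w7.pkl","wb"))
t=telemetry.sense(); print(t["t"],t["q"].round(3),t["tcp_pos"].round(4)); u=proj(s,[.459,.097,.07]); print(u)
a=pickle.load(open("w6.pkl","rb"))
c=np.zeros((600,800,3),np.uint8); A=cv2.resize(a["image"][155:255,230:330],None,fx=4,fy=4,interpolation=2)
x,y=np.clip((u-[50,70]).astype(int),0,[460,280]); B=cv2.resize(s["image"][y:y+140,x:x+100],None,fx=4,fy=4,interpolation=2); print(x,y)
c[:400,:400]=A; c[:560,400:]=B; cv2.imwrite("pics/k2.png",c[:,:,::-1])
E
```

```text
19.875 [ 0.073  0.381  2.135 -0.388  0.414  1.422] [0.4192 0.0967 0.1507]
[286.27217116 187.27190005]
236 117
```

View pics/k2.png

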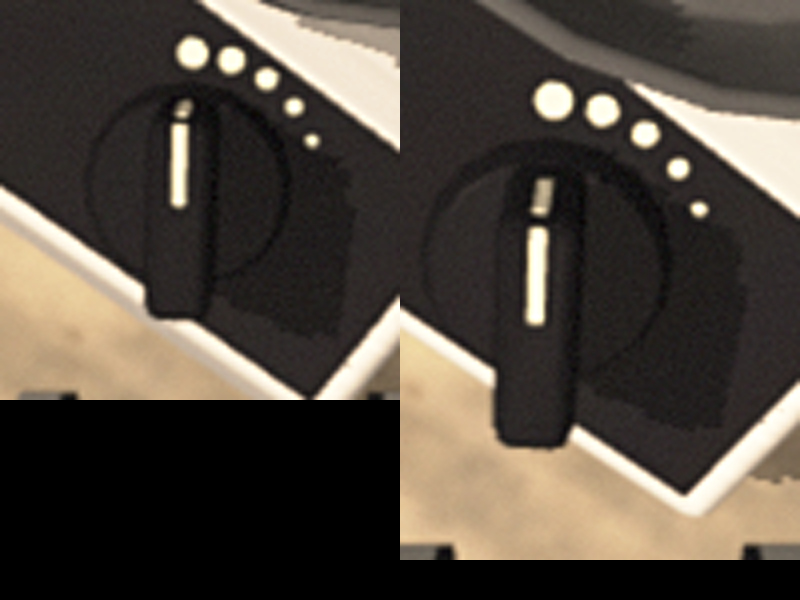

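This pair of crops shows the mark on the bar's top face from (275.3,186.3) to (274.5,206.5) in w6 and from (270.5,174) to (269.8,198) in w7. The bar's rear end is at (274.5,234.5) and (269.8,228.2), and the dots run from large to small around the skirt. I'll triangulate from these.

```bash
python3 - <<'E'
from kin import *
import pickle
a=pickle.load(open("w6.pkl","rb"));b=pickle.load(open("w7.pkl","rb"))
fa=lambda x,y:(230+(x-1.5)/4,155+(y-1.5)/4); fb=lambda x,y:(236+(x-401.5)/4,117+(y-1.5)/4)
T={}
for nm,u,v in [("mt",(181,125),(538,228)),("mb",(178,206),(535,324)),("rear",(178,318),(535,445)),("skirt",(189,185),(546,262)),("dL",(192,53),(553,101)),("dS",(312,141),(699,209))]:
    p,e=tri(a,fa(*u),b,fb(*v)); T[nm]=p; print(nm,p.round(4),round(e,4),"in knob axes up/left/n",(p@up).round(4),(p@left).round(4),(p@n).round(4))
d=T["mt"]-T["rear"]; print("bar angle",np.degrees(np.arctan2(d@left,d@up)),"len",np.linalg.norm(d))
d=T["mt"]-T["mb"]; print("mark angle",np.degrees(np.arctan2(d@left,d@up)))
E
```

```text
mt [0.4587 0.1183 0.1014] 0.0001 in knob axes up/left/n 0.4568 0.1183 -0.1099
mb [0.4457 0.11   0.0965] 0.0002 in knob axes up/left/n 0.4429 0.11 -0.1086
rear [0.4279 0.0969 0.0854] 0.0003 in knob axes up/left/n 0.4221 0.0969 -0.1108
skirt [0.4572 0.1069 0.0648] 0.0002 in knob axes up/left/n 0.4394 0.1069 -0.1421
dL [0.4818 0.1219 0.0712] 0.0002 in knob axes up/left/n 0.4642 0.1219 -0.1472
dS [0.4798 0.0884 0.0706] 0.0002 in knob axes up/left/n 0.4622 0.0884 -0.1469
bar angle 31.63839372695526 len 0.04079306560766167
mark angle 30.773035250530274
```

```bash
cat >> kin.py <<'E'
k=.440*up+.107*left-.120*n; al=-14
E
python3 - <<'E'
from kin import *
print(k.round(4)); q=telemetry.sense()["q"]
for deg,h in [(33,.04),(33,-.009),(16,-.009),(0,-.009),(-20,-.009),(-36,-.009)]:
    q,e=ik(kMa(deg,al),k+h*n,q); print(deg,h,q.round(2),round(e,4))
go(kMa(33,al),k+.035*n); go(kMa(33,al),k-.009*n)
E
```

```text
[0.4481 0.107  0.085 ]
33 0.04 [ 0.1   0.47  2.13 -0.47  0.35  1.55] 0.0
33 -0.009 [ 0.09  0.58  2.11 -0.63  0.26  1.71] 0.0
16 -0.009 [ 0.04  0.58  2.1  -0.3   0.26  1.63] 0.0
0 -0.009 [-0.01  0.57  2.11  0.01  0.25  1.55] 0.0
-20 -0.009 [-0.07  0.57  2.14  0.44  0.24  1.41] 0.0
-36 -0.009 [-0.12  0.58  2.17  0.83  0.23  1.24] 0.0
 shift [ 12.2 -10.1  34.8] turn [0.21 0.01 0.92]
 shift [ 22.9 -10.1  77.5] turn [0.21 0.01 0.92]
```

>>> move_arm --commands "4 -4 10 0 0 0 -0.2; 8 -8 20 0 0 0.5 -0.2; 12 -10 33 0 0 0.9 -0.2; 12 -10 35 0 0 0.9 -0.2; 12 -10 35 0 0 0.9 -0.2"

```text
t: 20.5
tcp_pos: [0.4325, 0.1067, 0.1162]
tool_rot: [0.953, 0.267, 0.1, 0.099]
force: [0.8, -0.2, 0.2]
finger_gap: 0.4
gripper_force: 0.0
```

```bash
python3 - <<'E'
from kin import *
t=telemetry.sense(); print(t["t"],t["force"].round(1)); go(kMa(33,al),k-.009*n)
E
```

```text
20.5 [ 0.8 -0.2  0.2]
 shift [11.1 -0.1 42.4] turn [0.19 0.04 0.04]
```

>>> move_arm --commands "2.5 0 10 0 0 0 -0.2; 5 0 20 0 0 0 -0.2; 8 0 30 0 0 0 -0.2; 10 0 38 0 0 0 -0.2; 11 0 42 0 0 0 -0.2"

```text
t: 21.12
tcp_pos: [0.4523, 0.1069, 0.0766]
tool_rot: [0.953, 0.267, 0.1, 0.099]
force: [0.5, -0.5, 0.1]
finger_gap: 0.396
gripper_force: 0.0
```

>>> move_arm --commands "0 0 0 0 0 0 -0.2; 0 0 0 0 0 0 -1; 0 0 0 0 0 0 -1; 0 0 0 0 0 0 -1; 0 0 0 0 0 0 -1" --grip_force 50

```text
t: 21.75
tcp_pos: [0.452, 0.107, 0.0776]
tool_rot: [0.954, 0.266, 0.101, 0.099]
force: [-1.0, 0.2, 4.6]
finger_gap: 0.149
gripper_force: 49.6
```

```bash
python3 - <<'E'
from kin import *
t=telemetry.sense(); print(t["t"],t["force"].round(1),t["ft_torque"].round(2),t["finger_gap"],t["q"].round(2))
C=R.from_quat(t["tool_rot"]).as_matrix(); print("tcp rel k",(t["tcp_pos"]-k)@up,(t["tcp_pos"]-k)@left,(t["tcp_pos"]-k)@n)
# turning about knob axis through k: tool-frame moves for clockwise steps
for dg in (8,16,24,32,40):
    Q=R.from_rotvec(-n*np.radians(dg)).as_matrix(); p=k+Q@(t["tcp_pos"]-k); print(dg,(C.T@(p-t["tcp_pos"])*1000).round(2),np.degrees(R.from_matrix(C.T@Q@C).as_rotvec()).round(2))
E
```

```text
21.75 [-1.   0.2  4.6] [ 0.11  0.07 -0.64] 0.14873544267776914 [ 0.09  0.58  2.11 -0.64  0.26  1.73]
tcp rel k 0.000320085123514628 -3.4942362799217364e-05 -0.008378744588683748
8 [-0.03  0.03  0.01] [ 1.94 -0.03  7.76]
16 [-0.06  0.06  0.02] [ 3.87 -0.06 15.52]
24 [-0.1   0.08  0.03] [ 5.81 -0.09 23.29]
32 [-0.14  0.1   0.04] [ 7.74 -0.12 31.05]
40 [-0.18  0.11  0.05] [ 9.68 -0.15 38.81]
```

Gripped on the bar. Now I'll turn clockwise about the knob axis.

>>> move_arm --commands "0 0 0 1.5 0 5.8 -1; 0 0 0 3.2 0 12.6 -1; 0 0 0 5.1 0 20.4 -1; 0 0 0 7 0 28.1 -1; 0 0 0 8.7 0 34.9 -1"

```text
t: 22.38
tcp_pos: [0.4522, 0.1067, 0.0778]
tool_rot: [0.994, -0.025, 0.106, -0.008]
force: [-2.8, -1.4, 3.2]
finger_gap: 0.153
gripper_force: 50.1
```

>>> move_arm --commands "0 0 0 1.7 0 6.8 -1; 0 0 0 3.4 0 13.6 -1; 0 0 0 5.1 0 20.4 -1; 0 0 0 6.8 0 27.2 -1; 0 0 0 7.8 0 31 -1"

```text
t: 23.0
tcp_pos: [0.4519, 0.1067, 0.0776]
tool_rot: [0.949, -0.282, 0.101, -0.102]
force: [-3.0, 0.2, 4.5]
finger_gap: 0.148
gripper_force: 51.1
```

```bash
python3 - <<'E'
from kin import *
t=telemetry.sense(); print(t["t"],t["force"].round(1),t["ft_torque"].round(2),t["finger_gap"],t["q"].round(2))
C=R.from_quat(t["tool_rot"]).as_matrix(); print("tcp rel k",(t["tcp_pos"]-k)@up,(t["tcp_pos"]-k)@left,(t["tcp_pos"]-k)@n)
print("bar angle",np.degrees(np.arctan2(C[:,0]@left,C[:,0]@up)))
for h in (.03,.07): go(C,t["tcp_pos"]+h*n)
E
```

```text
23.0 [-3.   0.2  4.5] [-0.32  0.18 -0.29] 0.14804986152647426 [-0.12  0.58  2.17  0.8   0.23  1.26]
tcp rel k 0.0001693750399953862 -0.0003103324514301953 -0.008295258547206365
bar angle -34.92474082028329
 shift [ -7.2   0.  -29.1] turn [0. 0. 0.]
 shift [-16.7   0.  -68. ] turn [0. 0. 0.]
```

Turned to −35°, which is low. Now I'll open slightly, withdraw along the knob axis, and check by measurement.

>>> move_arm --commands "0 0 0 0 0 0 -0.4; 0 0 0 0 0 0 -0.3; 0 0 0 0 0 0 -0.3; -1 0 -4 0 0 0 -0.3; -3 0 -12 0 0 0 -0.3"

```text
t: 23.62
tcp_pos: [0.4465, 0.1071, 0.0885]
tool_rot: [0.949, -0.281, 0.101, -0.102]
force: [-0.3, 0.7, -0.4]
finger_gap: 0.351
gripper_force: 0.0
```

>>> move_arm --commands "-4 0 -16 0 0 0 -0.3; -9 0 -36 0 0 0 -0.3; -14 0 -57 0 0 0 -0.3; -17 0 -70 0 0 0 -0.3; -17 0 -70 0 0 0 -0.3"

```text
t: 24.25
tcp_pos: [0.4152, 0.1069, 0.1542]
tool_rot: [0.949, -0.281, 0.102, -0.102]
force: [-0.9, -0.6, 0.7]
finger_gap: 0.349
gripper_force: 0.0
```

```bash
python3 - <<'E'
from kin import *
s=snapshot("wrist"); t=telemetry.sense(); print(t["t"],t["force"].round(1),t["finger_gap"],t["q"].round(2))
top=k+.010*n; u=proj(s,top).astype(int); print(u); save("end_w",s)
x0,y0=u-45; im=s["image"][y0:y0+90,x0:x0+90]
m=(cv2.cvtColor(im,cv2.COLOR_RGB2GRAY)>140).astype(np.uint8); nn,l,st,c=cv2.connectedComponentsWithStats(m)
for i in range(1,nn):
    if 6<st[i,4]<600:
        b=np.argwhere(l==i)[:,::-1].astype(np.float32)+[x0,y0]; r=cv2.minAreaRect(b.astype(np.float32)); p=plane(s,c[i]+[x0,y0],.095)
        box=cv2.boxPoints(r); e=sorted([(np.linalg.norm(box[j]-box[j-1]),j) for j in range(4)]); j=e[-1][1]
        o=[ (lambda od: od[0]+od[1]*((k-od[0])@n+.010)/(od[1]@n))(cast(s,v)) for v in (box[j],box[j-1])]; d=o[0]-o[1]
        print(st[i],c[i]+[x0,y0],"L/W",np.round(r[1],1),"angle",np.degrees(np.arctan2(d@left,d@up)).round(1),"pos rel k up/left",((sum(o)/2-k)@up).round(4),((sum(o)/2-k)@left).round(4))
# pan & thermometer still in place: compare top view
import pickle
a=pickle.load(open("top.pkl","rb")); b=snapshot("top"); save("end_top",b)
d=np.abs(a["image"].astype(int)-b["image"]).max(2)
for nm,(x,y,X,Y) in dict(pan=(205,165,292,230),therm=(315,180,375,250),mug=(135,180,165,220),tub=(100,200,128,226),jar=(424,190,452,220)).items(): print(nm,(d[y:Y,x:X]>40).mean().round(3))
E
```

```text
24.3 [ 0.6 -0.2  0.1] 0.35165480679755917 [-0.13  0.35  2.19  0.45  0.4   1.62]
[285 203]
[14  0  7  4 21] [257.04761905 159.0952381 ] L/W [3. 6.] angle 55.3 pos rel k up/left 0.0351 -0.0023
[ 7  5  9  8 62] [251.11290323 166.59677419] L/W [7. 8.] angle 55.3 pos rel k up/left 0.0324 0.0045
[ 44  20   6  23 101] [286.66336634 188.74257426] L/W [ 4.3 22.2] angle 142.6 pos rel k up/left 0.0075 -0.0075
pan 0.0
therm 0.201
mug 0.0
tub 0.0
jar 0.319
```

```bash
python3 - <<'E'
from meas import *
import pickle
w=pickle.load(open("w5.pkl","rb")); B,c,o=feats(w,(255,122,335,275)); print("slot now",plane(w,c,.060).round(4),"was [.5506 -.1496]")
a=pickle.load(open("top.pkl","rb"))["image"]; b=cv2.imread("pics/end_top.png")[:,:,::-1]
for nm,(x,y,X,Y) in dict(jar=(420,185,458,225),therm=(318,182,372,250)).items():
    g=[cv2.matchTemplate(b[y-8:Y+8,x-8:X+8].copy(),a[y:Y,x:X].copy(),cv2.TM_CCOEFF_NORMED)]
    print(nm,cv2.minMaxLoc(g[0])[1::2],[i[y:Y,x:X].mean((0,1)).round() for i in (a,b)])
c=np.hstack([a[165:260,310:460],b[165:260,310:460]]); cv2.imwrite("pics/cmp.png",c[:,:,::-1])
for i in (a,b):
    r=i[185:225,420:458].astype(int); m=(r.max(2)<60); ys,xs=np.nonzero(m); print(m.sum(),xs.mean()+420,ys.mean()+185)
E
```

```text
slot now [ 0.5504 -0.1499  0.06  ] was [.5506 -.1496]
jar (0.9068011045455933, (8, 8)) [array([161., 149., 120.]), array([135., 124., 101.])]
therm (0.8971253037452698, (8, 8)) [array([168., 135.,  89.]), array([159., 128.,  85.])]
360 438.3277777777778 205.8388888888889
384 437.9869791666667 206.03125
```

The jar and thermometer haven't moved; the picture differences were arm shadow. Handing in.

```bash
python3 -c "
from station import ticket; print(ticket.sign_off())"
```

```text
the job is handed in; nothing more can be done
None
```

The job is done and handed in at about 24 s of the 64 s limit: I aimed the thermometer at the pan's middle (about 15 cm away, 40° down) and held it over 2.5 s, laid it back on the board in place, then turned the knob to low; the last top view showed pan, mug, tub and jar where they were.

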